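Roll down a strip of mosaic tiles on a sample board

TASK

Take the hand roller from its stand and roll it under firm, steady pressure (about 12 to 15 N, never over 20 N or the tiles crack) along the row of tiles from one dark border tile to the other, in a continuous stroke, until all eight light tiles are bedded down level with the two dark border tiles. Use only the roller on the tiles, not the gripper, then hang the roller upright back home in its stand and let go. Leave the tape, dish and dropper bottle where they are.

Things in the scene. Friction and masses are not known exactly. Their poses are not given: they have to be found in the camera images.
- sample_board: Plywood sample board, 90 x 256 mm, 16 mm high, fixed; origin under its centre on the worktop, y along its length. On it a grey pad (72 x 228 mm) with a row of ten tiles (60 x 20.5 mm, pitch 22 mm along y, centred on x = 0): a dark fixed border tile at each end and eight white and blue-grey ones between, 3 mm proud of the dark ones. Brittle: they bear at most 20 N.
- border_a (a point): NOMINAL top centre of the dark border tile at the -y end of the row (board y = -99 mm), 28 mm above the worktop; axes as the board's. Pad thickness and slope are not measured: the real row may lie up to 5 mm higher or lower and also slope along y by up to 0.035 rad, so find and follow the surface by force.
- border_b (a point): NOMINAL top centre of the dark border tile at the +y end of the row (board y = +99 mm), 28 mm above the worktop; axes as the board's. The real surface differs in height as for border_a.
- tyre: Black rubber roller under the tool, 36 mm diameter, 36 mm wide; origin at its centre, x along the axle (the frame turns with the roller). It sits in a fork sprung against the handle: the fork starts to give upward at 3 N, then 4 N per mm, and bottoms after 9 mm. Its centre lies 83 mm, its lowest point 101 mm below roller_grip when unloaded.
- wheel (a joint): Turning angle (rad) of the roller about its axle, 0 at the start; it turns freely by rolling, 1 rad for each 18 mm of travel.
- roller_grip (a point): Centre of the upright wooden handle of the hand roller (about 0.32 kg), which starts hanging in its stand. Handle 40 mm in x (along the axle), 28 mm in y (rolling direction), 60 mm high; a steel guard plate (88 x 50 x 6 mm) lies under it, its underside 37 mm below this point. Below it the fork is 48 mm wide in x. z up. A half turn about z makes no difference.
- roller_stand: Fixed stand: base 110 x 92 mm, two upright cheeks (16 mm thick, 74 mm long in y) at x = -36 and +36 mm, 56 mm apart inside, tops 82 mm above the worktop. The roller's guard plate rests on the cheek tops between 6 mm high end lips 62 mm apart in y, fork and roller hanging free between the cheeks, axle along the stand's x. Origin under its centre on the worktop.
- stand_home (a point): Where the centre of the roller's handle is when the roller hangs home in its stand, 119 mm above the worktop; axes as the stand's.
- tape_roll: Roll of blue masking tape lying flat, 92 mm diameter, 24 mm high; origin under its centre. Bystander.
- petri_dish: Glass petri dish, 62 mm diameter, 14 mm high; origin under its centre. Bystander.
- dropper_1: Amber dropper bottle with black cap, 30 mm diameter, 94 mm high; origin under its centre. Bystander.
- tile_1 (a joint): How far tile 1 (centre at y = -77 mm on the board) has been pressed down, m: 0 standing proud as at the start, 0.003 fully bedded, level with the border tiles. It moves straight down at about 8 N and stays where it is left.
- tile_2 (a joint): How far tile 2 (centre at y = -55 mm on the board) has been pressed down, m: 0 standing proud as at the start, 0.003 fully bedded, level with the border tiles. It moves straight down at about 8 N and stays where it is left.
- tile_3 (a joint): How far tile 3 (centre at y = -33 mm on the board) has been pressed down, m: 0 standing proud as at the start, 0.003 fully bedded, level with the border tiles. It moves straight down at about 8 N and stays where it is left.
- tile_4 (a joint): How far tile 4 (centre at y = -11 mm on the board) has been pressed down, m: 0 standing proud as at the start, 0.003 fully bedded, level with the border tiles. It moves straight down at about 8 N and stays where it is left.
- tile_5 (a joint): How far tile 5 (centre at y = +11 mm on the board) has been pressed down, m: 0 standing proud as at the start, 0.003 fully bedded, level with the border tiles. It moves straight down at about 8 N and stays where it is left.
- tile_6 (a joint): How far tile 6 (centre at y = +33 mm on the board) has been pressed down, m: 0 standing proud as at the start, 0.003 fully bedded, level with the border tiles. It moves straight down at about 8 N and stays where it is left.
- tile_7 (a joint): How far tile 7 (centre at y = +55 mm on the board) has been pressed down, m: 0 standing proud as at the start, 0.003 fully bedded, level with the border tiles. It moves straight down at about 8 N and stays where it is left.
- tile_8 (a joint): How far tile 8 (centre at y = +77 mm on the board) has been pressed down, m: 0 standing proud as at the start, 0.003 fully bedded, level with the border tiles. It moves straight down at about 8 N and stays where it is left.
Not all that is in view belongs to the job. Leave any blue or orange look-alike of the part that bears tyre alone.

How it is judged:
On the way, in this order (a step that is already met when the one before it is completed fails the run):
1. the roller has been lifted out of its stand (distance between roller_grip and stand_home above 0.03 m and height (world z) of roller_grip above 0.15 m), for 0.1 s.
2. the roller has rolled over 60 mm along the tiles (turned by more than 3.3 rad), pressing on them with more than 4 N ((value of joint wheel above 3.3 rad or value of joint wheel below -3.3 rad) and contact force between tyre and sample_board above 4 N), for 0.05 s.
3. all eight tiles are bedded, the roller still out of its stand (value of joint each of tile_1, tile_2, tile_3, tile_4, tile_5, tile_6, tile_7, tile_8 above 0.0022 m and distance between roller_grip and stand_home above 0.03 m), for 0.1 s.
At the end, for the whole second after the job is handed in: All eight tiles are pressed down by at least 2.2 of their 3 mm; the roller hangs home in its stand (handle centre within 12 mm of home, upright within 0.06 rad, axle along the stand's x within 0.25 rad), at rest and released (value of joint each of tile_1, tile_2, tile_3, tile_4, tile_5, tile_6, tile_7, tile_8 above 0.0022 m and distance between roller_grip and stand_home below 0.012 m and angle between roller_grip's own z axis and vertical below 0.06 rad and angle between the x axis of roller_grip and the x axis of roller_stand, either way round below 0.25 rad and linear speed of tyre below 0.02 m/s); the robot touches nothing.
It fails at once if the roller presses on the tiles with more than 21 N (they crack above 20 N) (contact force between tyre and sample_board above 21 N).
It fails at once if the gripper or arm presses on the sample board or its tiles (contact force between any of the fingers, the arm and sample_board above 1 N).
It fails at once if a bystander is moved by more than 20 mm (distance of any of tape_roll, petri_dish, dropper_1 from where it was at the start of the episode above 0.02 m).
It also fails if it takes over 72 s, if anything falls off the work surface, if the arm or the gripper's body presses on something with over 40 N, if the wrist force passes 120 N, or if a joint passes its speed limit or range.

ROBOT

A 6-joint arm with a two-finger parallel gripper is mounted at the origin on a cart in front of the work surface, level with it; the furniture and walls round the work are solid. World frame = base frame: x ahead of the robot, y to its left, z up, the work surface at z = 0. Lengths are in m, angles in rad, forces in N, time in s.
With the tool pointing down it reaches from about 0.325 to 0.9 m from the base axis. Payload 3.5 kg.
Tool frame: the origin (TCP) lies midway between the tips of the shut fingers; the grasp point (between the pads) lies behind it (pinch_z is the z of the grasp point in the tool frame, in m); z points along the fingers, y is the line along which they close (so a half turn about z gives the same grasp; the last joint's range is limited). The gripper opens to 85 mm and grips with 20 to 120 N. Pads are 22 mm wide; open, the fingers measure 114 mm over their backs; the gripper's body (76 mm by 85 mm) begins 54 mm behind the grasp point. The pads swing forward as they close: fully open they stand 13 mm farther back than shut.
Start: joints at [1.162, 0.276, -0.026, 1.268, 0, 1.467], TCP at [0.188, 0.596, 0.231] pointing down, gripper open.
Joint ranges: [-3.12, 3.12], [-0.85, 1.88], [-1.08, 1.24], [-1.95, 2.15], [-1.57, 1.53], [-3.14, 3.14]. Speed limits (rad/s): [2.57, 2.57, 3.14, 3.14, 3.14, 3.14].

INTERFACE

Orientations are given as a unit quaternion [x, y, z, w].
In Python, from station import * gives the robot as it stands.
- The arm moves only by the shell command python3 -m jog 'ROWS' [OPENING] [FORCE]. ROWS is JSON, a list of rows, each a list of 2 entries, a list of its own where there are three numbers: the shift along the world's x, y, z in cm, then the turn, a rotation vector about the world's x, y, z in degrees. A call has 1 to 8 rows; each row is the pose to reach, as a shift and turn from the pose commanded when the call began; what a row does not reach only later rows make up. A row lasts 1/8 s, in which the tool goes at most 62.5 mm and 10.7 degrees, less where a joint would pass 70% of its speed; a pose out of reach is approached as far as the arm can. A call with a gripper value outside its range is refused whole. OPENING is the opening, from 0 (shut) to 1 (fully open), set as the call begins (- or left out, the last holds). The fingers move at their own pace and stop on an object; FORCE is the grip in N (left out, the last holds). Time passes only in rows, so rows that repeat a pose let the fingers close. It gives the time, the measured TCP pose, the force, the opening and the grip force at its end, in the units of the state.
- get_obs(): the state, without advancing time (a new reading comes with each control period).
- grab_frame(name): name is "scene" or "top"; returns a dict with "color" (400x640x3 uint8, red, green, blue), "depth" (400x640 float32, m along the optical axis (not along the pixel's ray), 0 where there is no reading), "fx", "fy", "cx", "cy" (pixels), "R" (3x3) and "t" (3): a world point X has camera coordinates R X + t. Camera axes: x right, y down, z forward; pixel columns grow to the right and rows downward; lengths in m; the calibration is good to about 2 mm. A picture is of the moment at which its call begins.
- sign_off(): hands the job in; it is judged then, once.
The state is a dict: "clock": time; "joints": joint angles; "joint_vel": joint speeds; "effort": joint torques, N m; "ee_pos": TCP position; "tcp_rot": TCP orientation; "wrist_force": force on the tool from outside, world axes, zero at the start; "torque": the same for the moment, N m; "opening": finger opening in m; "grip_force": force on a finger pad.
Only numpy, scipy, OpenCV 4.12 (cv2) and the standard library are available. Lean on these libraries where they do the work, as an engineer would, in place of code of your own. Each camera call takes 0.05 s, during which the arm holds its last target. There are 200 camera calls.

## Working session

There is one attempt and no reset: what is moved stays moved. The work goes in short steps, Python scripts to look and compute and a shell command to move; the robot and the scene stay as the last step left them, time stands still between calls to the robot, and variables do not carry over. Pictures are saved under pics/ and viewed, at most 10 in all, crops included, and the job is handed in when it is done.

```bash
mkdir -p pics; cat > h.py <<'E'
from station import *
import numpy as np, cv2
def save(n,f,crop=None,s=1):
    im=f["color"][...,::-1]
    if crop: u0,v0,u1,v1=crop; im=im[v0:v1,u0:u1]
    cv2.imwrite("pics/"+n,cv2.resize(im,None,fx=s,fy=s,interpolation=cv2.INTER_CUBIC))
def px(f,u,v,r=1):
    d=f["depth"][v-r:v+r+1,u-r:u+r+1]; d=d[d>0]; z=np.median(d) if d.size else np.nan
    return f["R"].T@(np.array([(u-f["cx"])/f["fx"]*z,(v-f["cy"])/f["fy"]*z,z])-f["t"])
E
python3 - <<'E'
from h import *
import pickle
for n in("scene","top"):
    f=grab_frame(n); save(n+"0.png",f); pickle.dump(f,open(n+"0.pkl","wb")); print(n,f["R"].T@-f["t"],f["R"],f["fx"])
print(get_obs())
E
```

```text
scene [-0.14263682  0.59281418  0.48281604] [[-0.6873958  -0.72626221 -0.00549612]
 [-0.27213584  0.26457371 -0.92517179]
 [ 0.67337144 -0.63446351 -0.37950883]] 404.2232239436666
top [3.32933991e-01 7.84527889e-04 1.22156358e+00] [[ 0.02624691 -0.99951979  0.01647078]
 [-0.98458017 -0.02869823 -0.17256391]
 [ 0.17295373 -0.01168753 -0.9848606 ]] 478.2101667245067
{'clock': 0.1, 'joints': array([ 1.16161562e+00,  2.77102998e-01, -2.77416240e-02,  1.26801258e+00,
       -1.08913930e-05,  1.46743907e+00]), 'joint_vel': array([-0.00088575, -0.00056843,  0.00213574, -0.00102952, -0.00035465,
        0.0004249 ]), 'effort': array([ 2.44752118e-04, -4.46708715e+01,  2.96128196e+01,  8.49906035e-03,
       -6.16868851e-05, -4.10075131e-06]), 'ee_pos': array([0.18787756, 0.59534978, 0.23024392]), 'tcp_rot': array([ 1.52316438e-01,  9.88331240e-01, -9.98163832e-04, -2.55919755e-04]), 'wrist_force': array([ 0.33200991, -1.08969793, -0.30999324]), 'torque': array([ 0.01208579,  0.01355609, -0.01876802]), 'grip_force': 0.0, 'opening': 0.08560063354875566}
```

View pics/scene0.png

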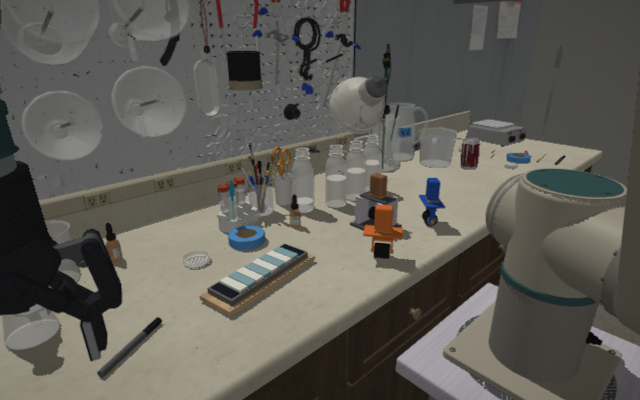

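View pics/top0.png

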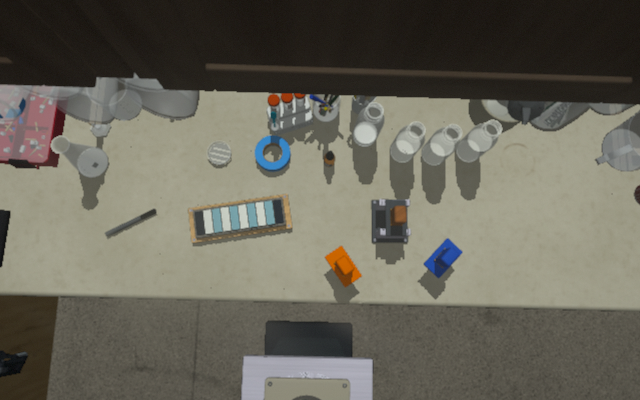

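The scene view shows three rollers: wooden handle in a grey stand at scene (378,190) / top (400,213), an orange look-alike at scene (384,220) / top (344,265), and a blue one at scene (431,195) / top (443,257). The wooden one fits, because it hangs in the stand and has a wooden handle. The board is at top (240,217).

```bash
python3 - <<'E'
from h import *
import pickle
s=pickle.load(open("scene0.pkl","rb"));t=pickle.load(open("top0.pkl","rb"))
a=cv2.resize(s["color"][160:270,330:460],None,fx=5,fy=5,interpolation=cv2.INTER_CUBIC)
cv2.imwrite("pics/c1.png",a[...,::-1])
b=cv2.resize(t["color"][185:255,355:425],None,fx=6,fy=6,interpolation=cv2.INTER_CUBIC)
c=cv2.resize(t["color"][185:255,180:300],None,fx=6,fy=6,interpolation=cv2.INTER_CUBIC)
cv2.imwrite("pics/c2.png",np.vstack([cv2.copyMakeBorder(b[:, :420],0,0,0,0,0)])[...,::-1]);cv2.imwrite("pics/c3.png",c[...,::-1])
E
```

```text
(no output)
```

View pics/c1.png

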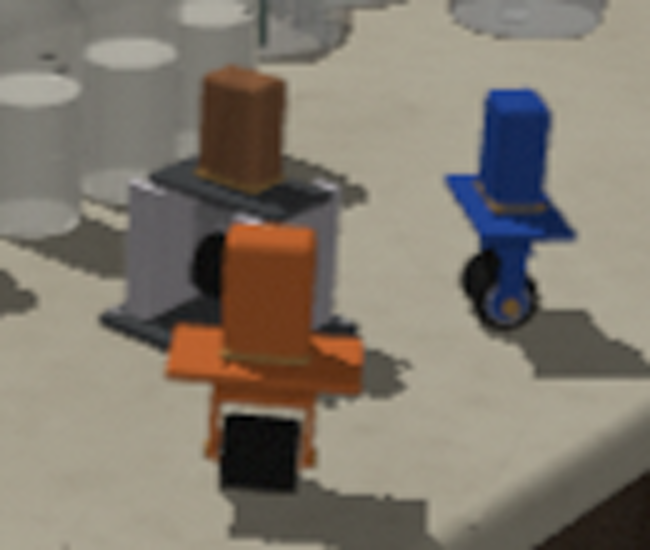

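View pics/c2.png

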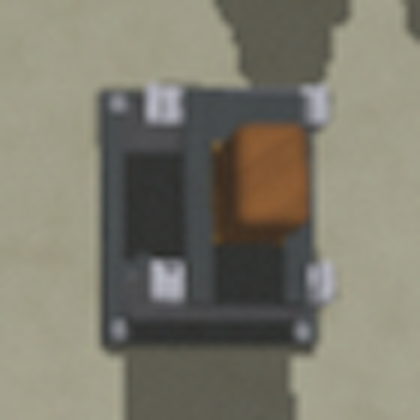

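View pics/c3.png

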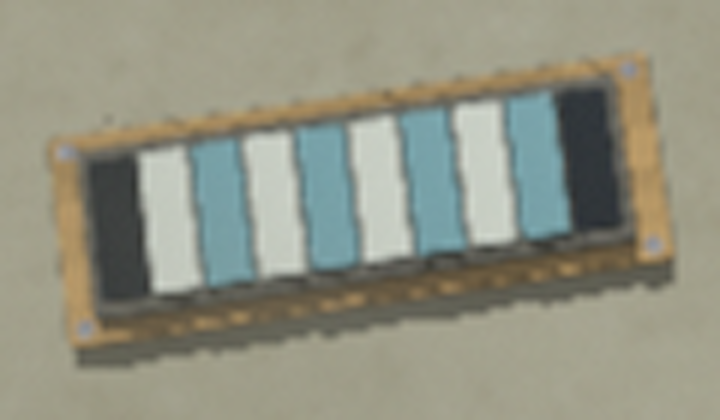

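c1 confirms the wooden roller hanging in the grey stand. c2 shows the handle top centred at crop (272,172), with stand lips at (163,103), (163,280), (316,103) and (319,282). c3 shows the board screws at (65,152), (628,70), (653,243) and (85,327), and dark tiles at (120,228) and (590,160).

```bash
cat >> h.py <<'E'
def ray(f,u,v):
    return f["R"].T@-f["t"], f["R"].T@np.array([(u-f["cx"])/f["fx"],(v-f["cy"])/f["fy"],1.])
def atz(f,u,v,z):
    c,d=ray(f,u,v); return c+d*(z-c[2])/d[2]
def tri(f,p,g,q):
    c,d=ray(f,*p);e,k=ray(g,*q); s=np.linalg.lstsq(np.stack([d,-k],1),e-c,rcond=None)[0]
    return (c+d*s[0]+e+k*s[1])/2, np.linalg.norm(c+d*s[0]-e-k*s[1])
E
python3 - <<'E'
from h import *
import pickle
np.set_printoptions(precision=4,suppress=True)
s=pickle.load(open("scene0.pkl","rb"));t=pickle.load(open("top0.pkl","rb"))
print("handle top tri",tri(t,(355+272/6-.4,185+172/6-.4),s,(330+245/5-.4,160+77/5-.4)), px(t,400,213),px(s,379,175))
L=[atz(t,355+u/6-.4,185+v/6-.4,.088) for u,v in((163,103),(163,280),(316,103),(319,282))]
print("lips",np.array(L),np.mean(L,0), [px(t,round(355+u/6-.4),round(185+v/6-.4))[2] for u,v in((163,103),(163,280),(316,103),(319,282))])
Bc=[atz(t,355+u/6-.4,185+v/6-.4,.006) for u,v in((102,88),(315,88),(315,350),(102,350))];print("base",np.array(Bc),np.mean(Bc,0))
B=np.array([atz(t,180+u/6-.4,185+v/6-.4,.016) for u,v in((65,152),(628,70),(653,243),(85,327))]);print("board",B,B.mean(0))
e=B[0]+B[3]-B[1]-B[2];print("yaw of y axis",np.degrees(np.arctan2(-e[0],e[1])))
for u,v in((120,228),(590,160)): print("dark",atz(t,180+u/6-.4,185+v/6-.4,.028),px(t,round(180+u/6-.4),round(185+v/6-.4),2))
for u,v in((219,153),(272,153),(329,158),(344,265),(443,257)): print(px(t,u,v))
E
```

```text
handle top tri (array([ 0.4924, -0.1998,  0.1492]), np.float64(0.0033475774609673407)) [ 0.4946 -0.1992  0.1476] [ 0.4888 -0.1996  0.1501]
lips [[ 0.5297 -0.1664  0.088 ]
 [ 0.4583 -0.1666  0.088 ]
 [ 0.5315 -0.228   0.088 ]
 [ 0.4593 -0.2288  0.088 ]] [ 0.4947 -0.1974  0.088 ] [np.float64(0.08283609459597886), np.float64(0.08548301595214398), np.float64(0.08135996745970094), np.float64(0.08281915029910214)]
base [[ 0.5497 -0.1521  0.006 ]
 [ 0.5524 -0.2442  0.006 ]
 [ 0.4394 -0.2435  0.006 ]
 [ 0.4369 -0.1529  0.006 ]] [ 0.4946 -0.1982  0.006 ]
board [[0.507  0.3095 0.016 ]
 [0.5492 0.0731 0.016 ]
 [0.4753 0.0597 0.016 ]
 [0.4333 0.2959 0.016 ]] [0.4912 0.1845 0.016 ]
yaw of y axis 10.104312771242316
dark [0.4739 0.2813 0.028 ] [0.4726 0.2794 0.0315]
dark [0.5082 0.0868 0.028 ] [0.5083 0.0864 0.0322]
[0.6623 0.2496 0.0012]
[0.6663 0.1106 0.0019]
[ 0.6409 -0.0376  0.064 ]
[ 0.3746 -0.0749  0.1311]
[ 0.3989 -0.3013  0.1268]
```

```bash
python3 -m jog '[[[1.5,-4,0.4],[0,0,2]],[[3.5,-9,0.8],[0,0,4]],[[5.5,-14,1.2],[0,0,6]],[[7.5,-19,1.6],[0,0,8]],[[9.5,-24,2],[0,0,10]],[[11.5,-29,2.4],[0,0,12]],[[13.5,-34,2.8],[0,0,14]],[[15.3,-39,3],[0,0,16]]]' 1 && python3 -m jog '[[[2,-5,0],[0,0,0.5]],[[4,-10,0],[0,0,1]],[[6,-15,0],[0,0,1.5]],[[8,-20,0],[0,0,1.5]],[[10,-25,0],[0,0,1.5]],[[12,-30,0],[0,0,1.5]],[[14,-36,0],[0,0,1.5]],[[15.3,-40.4,0],[0,0,1.5]]]'
python3 - <<'E'
import station;from h import *
print([k for k in dir(station) if 'inch' in k.lower()],getattr(station,'pinch_z',None));o=get_obs();print(o["ee_pos"],o["tcp_rot"],o["joints"],o["clock"],o["wrist_force"])
E
```

```text
clock: 1.1
ee_pos: [0.3414, 0.2044, 0.2613]
tcp_rot: [0.013, 1.0, 0.0, 0.0]
wrist_force: [0.4, -0.5, -0.5]
opening: 0.0854
grip_force: 0.0
clock: 2.1
ee_pos: [0.4944, -0.2003, 0.2607]
tcp_rot: [0.001, 1.0, 0.0, -0.0]
wrist_force: [-0.3, 0.4, 0.7]
opening: 0.0855
grip_force: 0.0
['pinch_z'] -0.0187
[ 0.49442464 -0.20032609  0.260735  ] [ 8.14333414e-04  9.99999638e-01  1.19993409e-04 -2.17264609e-04] [-5.06159117e-01  9.98666994e-02 -1.78977062e-01  1.29244896e+00
 -3.69280300e-07 -5.04530450e-01] 2.1 [-0.27423753  0.41485219  0.70712648]
```

```bash
python3 -m jog '[[[0,0.05,-3],[0,0,0]],[[0,0.05,-7],[0,0,0]],[[0,0.05,-11],[0,0,0]],[[0,0.05,-14],[0,0,0]],[[0,0.05,-15.5],[0,0,0]],[[0,0.05,-16],[0,0,0]],[[0,0.05,-16],[0,0,0]]]' && python3 -m jog '[[[0,0,0],[0,0,0]],[[0,0,0],[0,0,0]],[[0,0,0],[0,0,0]],[[0,0,0],[0,0,0]],[[0,0,0],[0,0,0]],[[0,0,0],[0,0,0]],[[0,0,0],[0,0,0]],[[0,0,0],[0,0,0]]]' 0 100
```

```text
clock: 2.98
ee_pos: [0.4948, -0.1978, 0.102]
tcp_rot: [0.0, 1.0, -0.0, 0.0]
wrist_force: [-1.2, -0.9, 0.3]
opening: 0.0858
grip_force: 0.0
clock: 3.98
ee_pos: [0.4949, -0.1983, 0.1023]
tcp_rot: [0.0, 1.0, -0.001, 0.001]
wrist_force: [-1.1, -1.2, 5.5]
opening: 0.0273
grip_force: 99.2
```

```bash
python3 -m jog '[[[0,0,1],[0,0,0]],[[0,0,3],[0,0,0]],[[0,0,6],[0,0,0]],[[0,0,9],[0,0,0]],[[0,0,12],[0,0,0]],[[0,0,13],[0,0,0]],[[0,0,13],[0,0,0]],[[0,0,13],[0,0,0]]]'
python3 - <<'E'
from h import *
import pickle
f=grab_frame("scene"); save("lift.png",f,(250,60,490,240),3); pickle.dump(f,open("lift.pkl","wb")); o=get_obs();print(o["ee_pos"],o["wrist_force"],o["torque"])
E
```

```text
clock: 4.97
ee_pos: [0.4931, -0.1968, 0.2295]
tcp_rot: [0.0, 1.0, 0.001, -0.001]
wrist_force: [0.3, -0.4, -2.9]
opening: 0.027
grip_force: 98.6
[ 0.49305378 -0.19684708  0.22946476] [-0.49807908  0.11527136 -3.2756529 ] [ 0.00532879 -0.04602765  0.02488137]
```

View pics/lift.png

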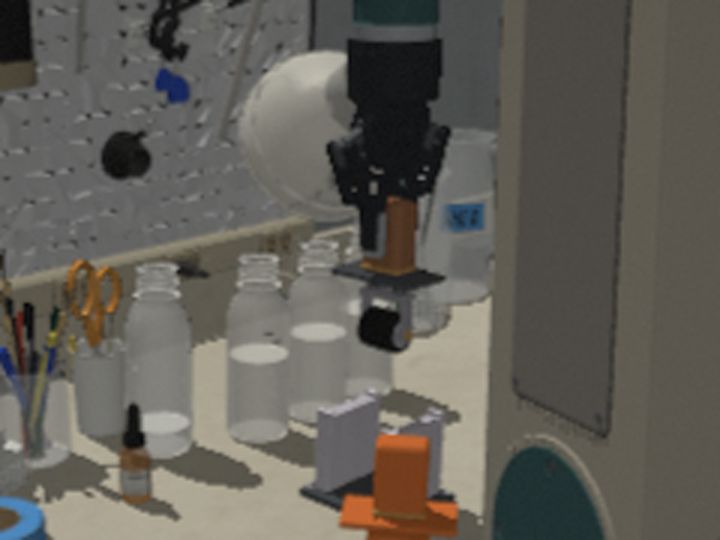

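```bash
python3 -m jog '[[[0.2,4,0],[0,0,1.5]],[[0.4,9,0],[0,0,3]],[[0.7,14,0],[0,0,5]],[[1,19,0],[0,0,7]],[[1.2,24,0],[0,0,9]],[[1.5,28.4,0],[0,0,10.1]],[[1.5,28.4,-3],[0,0,10.1]],[[1.5,28.4,-6],[0,0,10.1]]]' && python3 -m jog '[[[0,0,-2],[0,0,0]],[[0,0,-4],[0,0,0]],[[0,0,-4],[0,0,0]],[[0,0,-4],[0,0,0]]]'
python3 - <<'E'
from h import *
for i in range(3):
    f=grab_frame("scene"); o=get_obs();print(o["ee_pos"],o["wrist_force"])
save("over.png",f,(180,200,340,320),4)
E
```

```text
clock: 6.02
ee_pos: [0.5087, 0.0874, 0.1698]
tcp_rot: [-0.089, 0.996, -0.0, -0.0]
wrist_force: [-0.4, -0.2, -3.8]
opening: 0.027
grip_force: 99.7
clock: 6.52
ee_pos: [0.5092, 0.0865, 0.1314]
tcp_rot: [-0.088, 0.996, 0.0, -0.0]
wrist_force: [0.7, 0.5, -3.5]
opening: 0.0271
grip_force: 99.6
[0.50972983 0.08650427 0.1319326 ] [ 0.0442691  -0.23196034 -2.98885288]
[0.50999133 0.08653813 0.13223654] [-0.08581106  0.08730623 -2.49890161]
[0.51003612 0.08651992 0.13231128] [ 0.23348246  0.39192526 -3.77001167]
```

View pics/over.png

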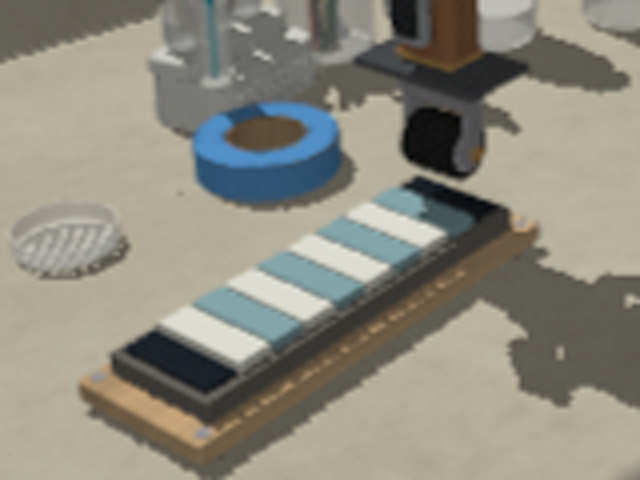

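```bash
python3 -m jog '[[[0,0,-0.5],[0,0,0]],[[0,0,-1.1],[0,0,0]],[[0,0,-1.2],[0,0,0]],[[0,0,-1.2],[0,0,0]]]';for i in 1;do python3 -m jog '[[[0,0,-0.1],[0,0,0]],[[0,0,-0.1],[0,0,0]]]'; python3 -m jog '[[[0,0,-0.1],[0,0,0]],[[0,0,-0.1],[0,0,0]]]';python3 -m jog '[[[0,0,-0.1],[0,0,0]],[[0,0,-0.1],[0,0,0]]]'; done | grep -E "ee_pos|wrist"
```

```text
clock: 7.18
ee_pos: [0.5089, 0.0865, 0.119]
tcp_rot: [-0.088, 0.996, 0.0, -0.0]
wrist_force: [-0.2, 0.5, -3.2]
opening: 0.0268
grip_force: 99.6
ee_pos: [0.5092, 0.0865, 0.1183]
wrist_force: [-0.6, -0.8, -3.5]
ee_pos: [0.5091, 0.0865, 0.1172]
wrist_force: [0.3, 0.3, -2.3]
ee_pos: [0.5091, 0.0865, 0.1162]
wrist_force: [0.5, 0.5, -2.8]
```

```bash
for i in 1;do python3 -m jog '[[[0,0,-0.1],[0,0,0]],[[0,0,-0.1],[0,0,0]]]'; python3 -m jog '[[[0,0,-0.1],[0,0,0]],[[0,0,-0.1],[0,0,0]]]';python3 -m jog '[[[0,0,-0.1],[0,0,0]],[[0,0,-0.1],[0,0,0]]]'; done | grep -E "ee_pos|wrist"
```

```text
ee_pos: [0.5094, 0.0865, 0.1159]
wrist_force: [-0.5, 0.3, 1.1]
ee_pos: [0.5095, 0.0865, 0.1149]
wrist_force: [-2.7, 0.5, 5.0]
ee_pos: [0.5096, 0.0865, 0.1142]
wrist_force: [-3.0, -0.6, 6.7]
```

```bash
for i in 1;do python3 -m jog '[[[0,0,-0.06],[0,0,0]],[[0,0,-0.06],[0,0,0]]]'; python3 -m jog '[[[-0.04,0.25,0],[0,0,0]],[[-0.09,0.49,0],[0,0,0]],[[-0.09,0.49,0],[0,0,0]]]';python3 -m jog '[[[-0.04,0.25,0],[0,0,0]],[[-0.09,0.49,0],[0,0,0]],[[-0.09,0.49,0],[0,0,0]]]'; done | grep -E "ee_pos|wrist"
```

```text
ee_pos: [0.5096, 0.0865, 0.1139]
wrist_force: [-3.3, -0.4, 8.1]
ee_pos: [0.5091, 0.0896, 0.114]
wrist_force: [-2.3, -4.6, 8.8]
ee_pos: [0.5081, 0.0953, 0.114]
wrist_force: [-2.9, -1.9, 8.2]
```

```bash
for i in 1;do python3 -m jog '[[[-0.04,0.25,-0.02],[0,0,0]],[[-0.09,0.49,-0.04],[0,0,0]],[[-0.09,0.49,-0.04],[0,0,0]]]'; python3 -m jog '[[[-0.04,0.25,0],[0,0,0]],[[-0.09,0.49,0],[0,0,0]],[[-0.13,0.74,0],[0,0,0]]]'; python3 -m jog '[[[-0.04,0.25,0],[0,0,0]],[[-0.09,0.49,0],[0,0,0]],[[-0.13,0.74,0],[0,0,0]]]'; done | grep -E "ee_pos|wrist"
```

```text
ee_pos: [0.507, 0.1011, 0.1136]
wrist_force: [-3.1, -0.6, 9.9]
ee_pos: [0.5057, 0.1083, 0.1137]
wrist_force: [-3.1, -2.6, 8.8]
ee_pos: [0.5049, 0.1139, 0.1137]
wrist_force: [-2.1, -4.8, 9.1]
```

```bash
for i in 1;do python3 -m jog '[[[-0.04,0.25,-0.01],[0,0,0]],[[-0.09,0.49,-0.02],[0,0,0]],[[-0.13,0.74,-0.02],[0,0,0]],[[-0.18,0.98,-0.02],[0,0,0]]]'; python3 -m jog '[[[-0.04,0.25,0],[0,0,0]],[[-0.09,0.49,0],[0,0,0]],[[-0.13,0.74,0],[0,0,0]],[[-0.18,0.98,0],[0,0,0]]]'; done | grep -E "ee_pos|wrist"
```

```text
ee_pos: [0.5026, 0.1256, 0.1135]
wrist_force: [-3.1, -1.5, 10.1]
ee_pos: [0.5013, 0.1336, 0.1136]
wrist_force: [-2.3, -6.8, 9.3]
```

```bash
for i in 1;do python3 -m jog '[[[-0.04,0.25,0],[0,0,0]],[[-0.09,0.49,0],[0,0,0]],[[-0.13,0.74,0],[0,0,0]],[[-0.18,0.98,0],[0,0,0]]]'; python3 -m jog '[[[-0.04,0.25,0],[0,0,0]],[[-0.09,0.49,0],[0,0,0]],[[-0.13,0.74,0],[0,0,0]],[[-0.18,0.98,0],[0,0,0]]]';python3 -m jog '[[[-0.04,0.25,0],[0,0,0]],[[-0.09,0.49,0],[0,0,0]],[[-0.13,0.74,0],[0,0,0]],[[-0.18,0.98,0],[0,0,0]]]'; done | grep -E "ee_pos|wrist"
```

```text
ee_pos: [0.4992, 0.1453, 0.1135]
wrist_force: [-2.7, -1.1, 9.6]
ee_pos: [0.4975, 0.1542, 0.1135]
wrist_force: [-2.6, -4.5, 8.3]
ee_pos: [0.4956, 0.1648, 0.1135]
wrist_force: [-2.2, -1.5, 9.4]
```

```bash
for i in 1;do python3 -m jog '[[[-0.04,0.25,-0.01],[0,0,0]],[[-0.09,0.49,-0.03],[0,0,0]],[[-0.13,0.74,-0.03],[0,0,0]],[[-0.18,0.98,-0.03],[0,0,0]]]'; python3 -m jog '[[[-0.04,0.25,0],[0,0,0]],[[-0.09,0.49,0],[0,0,0]],[[-0.13,0.74,-0.01],[0,0,0]],[[-0.18,0.98,-0.01],[0,0,0]]]';python3 -m jog '[[[-0.04,0.25,0],[0,0,0]],[[-0.09,0.49,0],[0,0,0]],[[-0.13,0.74,0],[0,0,0]],[[-0.18,0.98,0],[0,0,0]]]'; done | grep -E "ee_pos|wrist"
```

```text
ee_pos: [0.4939, 0.1748, 0.1134]
wrist_force: [-3.0, -1.2, 9.1]
ee_pos: [0.4922, 0.1841, 0.1133]
wrist_force: [-2.6, -1.9, 8.7]
ee_pos: [0.4903, 0.1946, 0.1133]
wrist_force: [-2.6, -1.4, 9.4]
```

```bash
for i in 1;do python3 -m jog '[[[-0.04,0.25,-0.01],[0,0,0]],[[-0.09,0.49,-0.03],[0,0,0]],[[-0.13,0.74,-0.03],[0,0,0]],[[-0.18,0.98,-0.03],[0,0,0]]]'; python3 -m jog '[[[-0.04,0.25,0],[0,0,0]],[[-0.09,0.49,0],[0,0,0]],[[-0.13,0.74,-0.01],[0,0,0]],[[-0.18,0.98,-0.01],[0,0,0]]]';python3 -m jog '[[[-0.04,0.25,0],[0,0,0]],[[-0.09,0.49,0],[0,0,0]],[[-0.13,0.74,0],[0,0,0]],[[-0.18,0.98,0],[0,0,0]]]'; done | grep -E "ee_pos|wrist"
```

```text
ee_pos: [0.4888, 0.2031, 0.1131]
wrist_force: [-2.2, -3.4, 10.7]
ee_pos: [0.4868, 0.2143, 0.113]
wrist_force: [-3.3, -1.2, 10.7]
ee_pos: [0.4854, 0.2222, 0.113]
wrist_force: [-2.7, -5.0, 10.3]
```

Board force is about 13.5 N. I'll carry on to border b at y≈0.282.

```bash
for i in 1;do python3 -m jog '[[[-0.04,0.25,0],[0,0,0]],[[-0.09,0.49,0],[0,0,0]],[[-0.13,0.74,0],[0,0,0]],[[-0.18,0.98,0],[0,0,0]]]'; python3 -m jog '[[[-0.04,0.25,0],[0,0,0]],[[-0.09,0.49,0],[0,0,0]],[[-0.13,0.74,0],[0,0,0]],[[-0.18,0.98,0],[0,0,0]]]';python3 -m jog '[[[-0.04,0.25,0],[0,0,0]],[[-0.09,0.49,0],[0,0,0]],[[-0.13,0.74,0],[0,0,0]],[[-0.18,0.98,0],[0,0,0]]]'; done | grep -E "ee_pos|wrist"
```

```text
ee_pos: [0.4832, 0.2339, 0.113]
wrist_force: [-3.8, -1.0, 9.7]
ee_pos: [0.4818, 0.2418, 0.1129]
wrist_force: [-1.9, -5.4, 9.6]
ee_pos: [0.4797, 0.2536, 0.113]
wrist_force: [-2.7, -0.4, 9.1]
```

```bash
for i in 1;do python3 -m jog '[[[-0.04,0.25,-0.01],[0,0,0]],[[-0.09,0.49,-0.03],[0,0,0]],[[-0.13,0.74,-0.03],[0,0,0]],[[-0.18,0.98,-0.03],[0,0,0]]]'; python3 -m jog '[[[-0.04,0.25,0],[0,0,0]],[[-0.09,0.49,0],[0,0,0]],[[-0.13,0.74,0],[0,0,0]],[[-0.18,0.98,0],[0,0,0]]]';python3 -m jog '[[[-0.04,0.25,0],[0,0,0]],[[-0.09,0.49,0],[0,0,0]],[[-0.13,0.74,0],[0,0,0]],[[-0.13,0.74,0],[0,0,0]]]'; done | grep -E "ee_pos|wrist"
```

```text
ee_pos: [0.4779, 0.2635, 0.1128]
wrist_force: [-3.6, -0.7, 9.5]
ee_pos: [0.4761, 0.2733, 0.1128]
wrist_force: [-2.6, -1.1, 10.3]
ee_pos: [0.4747, 0.281, 0.1128]
wrist_force: [-2.3, -0.3, 10.1]
```

```bash
python3 -m jog '[[[0,0,1],[0,0,0]],[[0,0,4],[0,0,0]],[[0,0,8],[0,0,0]],[[0,0,12],[0,0,0]],[[0.4,-3,12],[0,0,0]],[[0.8,-8,12],[0,0,0]],[[1.2,-14,12],[0,0,0]],[[1.5,-20,12],[0,0,0]]]'
python3 - <<'E'
from h import *
f=grab_frame("scene"); print(get_obs()["ee_pos"],get_obs()["clock"])
save("rolled.png",f,(190,225,330,320),5)
E
```

```text
clock: 20.3
ee_pos: [0.4885, 0.0786, 0.2302]
tcp_rot: [-0.088, 0.996, -0.0, -0.0]
wrist_force: [0.9, -1.4, -2.9]
opening: 0.0269
grip_force: 99.7
[0.48867461 0.07142945 0.23017799] 20.35
```

View pics/rolled.png

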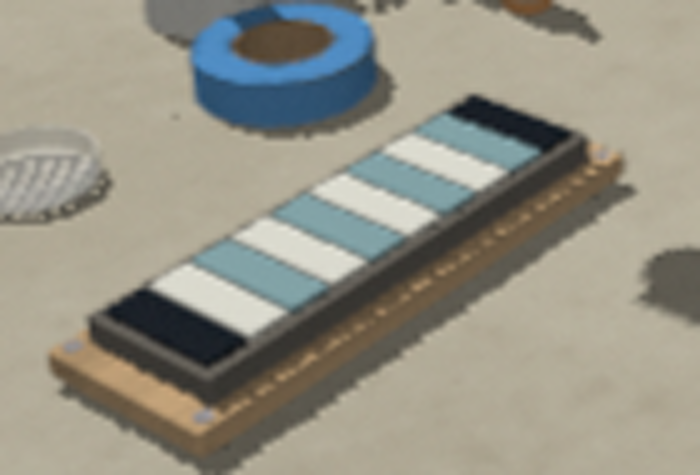

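All tiles now lie flush with the dark borders, with no step at either end, (200,330) or (520,140). Next I return to the stand.

```bash
python3 -m jog '[[[0.1,-4,0],[0,0,-2]],[[0.2,-9,0],[0,0,-4]],[[0.3,-14,0],[0,0,-6]],[[0.4,-19,0],[0,0,-8]],[[0.5,-24,0],[0,0,-10.1]],[[0.6,-27,0],[0,0,-10.1]],[[0.6,-27,0],[0,0,-10.1]],[[0.6,-27,0],[0,0,-10.1]]]'; python3 -m jog '[[[0,0,0],[0,0,0]],[[0,0,0],[0,0,0]],[[0,0,0],[0,0,0]]]'
```

```text
clock: 21.35
ee_pos: [0.4943, -0.1891, 0.2302]
tcp_rot: [0.0, 1.0, 0.001, -0.001]
wrist_force: [-0.7, -0.1, -3.2]
opening: 0.0268
grip_force: 100.9
clock: 21.72
ee_pos: [0.4949, -0.1892, 0.2311]
tcp_rot: [-0.0, 1.0, -0.0, 0.0]
wrist_force: [0.7, 0.6, -2.5]
opening: 0.0268
grip_force: 100.9
```

```bash
python3 -m jog '[[[0,-0.9,0],[0,0,0]],[[0,-0.9,-4],[0,0,0]],[[0,-0.9,-8],[0,0,0]],[[0,-0.9,-9.5],[0,0,0]],[[0,-0.9,-9.5],[0,0,0]],[[0,-0.9,-9.5],[0,0,0]]]'; python3 -m jog '[[[0,0,-1],[0,0,0]],[[0,0,-2],[0,0,0]],[[0,0,-2.5],[0,0,0]],[[0,0,-2.5],[0,0,0]]]'
```

```text
clock: 22.48
ee_pos: [0.4961, -0.1997, 0.1377]
tcp_rot: [0.0, 1.0, -0.001, 0.001]
wrist_force: [0.2, -0.8, -2.9]
opening: 0.0269
grip_force: 100.7
clock: 22.98
ee_pos: [0.4941, -0.1985, 0.1102]
tcp_rot: [0.0, 1.0, 0.0, -0.001]
wrist_force: [-0.1, -0.7, -3.4]
opening: 0.0268
grip_force: 100.9
```

```bash
python3 -m jog '[[[0,0,-0.2],[0,0,0]],[[0,0,-0.4],[0,0,0]],[[0,0,-0.5],[0,0,0]],[[0,0,-0.5],[0,0,0]]]'; python3 -m jog '[[[0,0,-0.1],[0,0,0]],[[0,0,-0.2],[0,0,0]],[[0,0,-0.2],[0,0,0]]]';python3 -m jog '[[[0,0,-0.05],[0,0,0]],[[0,0,-0.1],[0,0,0]],[[0,0,-0.1],[0,0,0]]]'
```

```text
clock: 23.48
ee_pos: [0.4947, -0.1988, 0.106]
tcp_rot: [0.0, 1.0, 0.0, -0.0]
wrist_force: [0.1, 0.4, -3.5]
opening: 0.027
grip_force: 100.9
clock: 23.85
ee_pos: [0.4947, -0.1987, 0.1039]
tcp_rot: [0.0, 1.0, 0.0, -0.0]
wrist_force: [1.0, -0.5, -3.9]
opening: 0.0271
grip_force: 100.9
clock: 24.22
ee_pos: [0.4947, -0.1988, 0.103]
tcp_rot: [0.0, 1.0, 0.0, -0.0]
wrist_force: [0.5, 0.5, -3.7]
opening: 0.0269
grip_force: 100.9
```

```bash
python3 -m jog '[[[0,0,-0.05],[0,0,0]],[[0,0,-0.1],[0,0,0]],[[0,0,-0.1],[0,0,0]]]';python3 -m jog '[[[0,0,-0.05],[0,0,0]],[[0,0,-0.1],[0,0,0]],[[0,0,-0.1],[0,0,0]]]'
```

```text
clock: 24.6
ee_pos: [0.4948, -0.1988, 0.1023]
tcp_rot: [0.0, 1.0, -0.0, 0.0]
wrist_force: [-0.9, 1.6, 0.7]
opening: 0.0265
grip_force: 101.2
clock: 24.98
ee_pos: [0.4948, -0.1988, 0.1023]
tcp_rot: [0.0, 1.0, -0.0, 0.0]
wrist_force: [-3.4, 2.3, 7.0]
opening: 0.0272
grip_force: 102.1
```

Seated at the original height. Now release, rise and look.

```bash
python3 -m jog '[[[0,0,0.05],[0,0,0]],[[0,0,0.05],[0,0,0]],[[0,0,0.05],[0,0,0]],[[0,0,0.05],[0,0,0]],[[0,0,0.05],[0,0,0]],[[0,0,0.05],[0,0,0]],[[0,0,0.05],[0,0,0]],[[0,0,0.05],[0,0,0]]]' 1; python3 -m jog '[[[0,0,2],[0,0,0]],[[0,0,5],[0,0,0]],[[0,0,9],[0,0,0]],[[0,0,13],[0,0,0]],[[0,0,17],[0,0,0]],[[0,0,17],[0,0,0]],[[0,0,17],[0,0,0]]]'
python3 - <<'E'
from h import *
f=grab_frame("scene"); save("end.png",f,(310,120,470,260),4);print(px(f,379,175),get_obs()["wrist_force"])
E
```

```text
clock: 25.98
ee_pos: [0.4948, -0.1988, 0.1015]
tcp_rot: [0.0, 1.0, 0.0, -0.0]
wrist_force: [-0.1, -0.1, -0.2]
opening: 0.0857
grip_force: 0.0
clock: 26.85
ee_pos: [0.4945, -0.1987, 0.2711]
tcp_rot: [0.0, 1.0, 0.0, -0.0]
wrist_force: [0.2, 0.8, 0.2]
opening: 0.0857
grip_force: 0.0
[ 0.49020147 -0.20134282  0.14932869] [-0.06238194 -0.0810175  -0.18578807]
```

View pics/end.png

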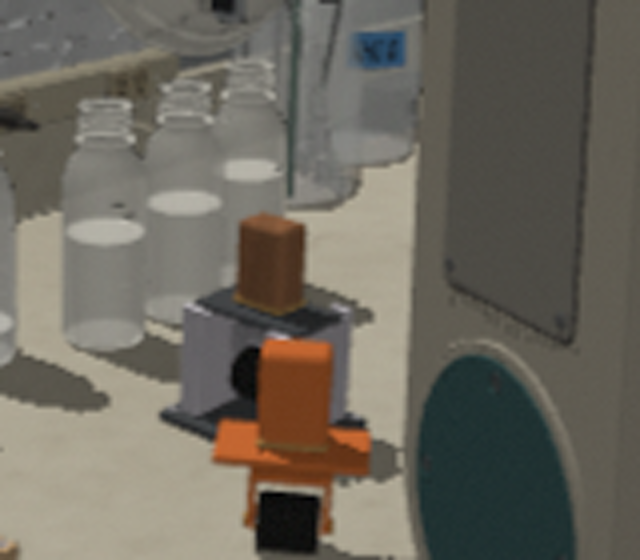

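The roller hangs upright in its stand, with its handle at crop (271,262), released.

```bash
python3 -c "
from station import *
print(sign_off())"
```

```text
the job is handed in; nothing more can be done
None
```

The roller made one border-to-border pass at about 11 to 14 N (wrist-force readings, sampled every 5–10 mm), the camera shows all eight tiles level with the dark borders, and the roller hangs released and upright in its stand; the job was handed in at about 27 s of the 72 s, with no verdict returned.

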